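# Hold a spread retaining ring in the groove of a roller stub

## Robot

A 6-joint arm with a two-finger parallel gripper is mounted at the origin on the work surface. World frame = base frame: x ahead of the robot, y to its left, z up, the work surface at z = 0. Lengths are in mm, angles in rad, forces in N, time in s.
With the tool pointing down it reaches from about 275 to 750 mm from the base axis. Payload 10.2 kg.
Tool frame: the origin (TCP) lies midway between the tips of the shut fingers; the grasp point (between the pads) lies 19 mm behind it; z points along the fingers, y is the line along which they close (so a half turn about z gives the same grasp; the last joint's range is limited). The gripper opens to 85 mm and grips with 20 to 120 N. Pads are 22 mm wide; open, the fingers measure 114 mm over their backs; the gripper's body (76 mm by 85 mm) begins 54 mm behind the grasp point. The pads swing forward as they close: fully open they stand 13 mm farther back than shut.
Start: joints at [-1.518, 0.313, 1.498, -0, 1.331, -0.223], TCP at [142.953, -505.169, 231.294] pointing down, gripper open.
Joint ranges: [-2.94, 2.94], [-0.97, 2.17], [0.19, 2.56], [-1.23, 4.37], [0.02, 3.11], [-2.88, 2.88]. Speed limits (rad/s): [2.39, 2.39, 3.01, 3.14, 3.14, 3.14].

## Interface

Orientations are given as a unit quaternion [w, x, y, z].
In Python, from rig import ctrl gives the robot as it stands.
- The arm moves only by the tool send_rows, never from a script. Its argument "targets" is a list of rows, each an object with "offset": the shift along the world's x, y, z in cm, a list of three; "spin": the turn about the world's z in rad. A call has 1 to 8 rows; each row is the pose to reach, as a shift and turn from the pose commanded when the call began; what a row does not reach only later rows make up. A row lasts 1/12 s, in which the tool goes at most 41.7 mm and 7.16 degrees, less where a joint would pass 70% of its speed; a pose out of reach is approached as far as the arm can. A call with a gripper value outside its range is refused whole. "grip" is the opening, from 0 (shut) to 1 (fully open), set as the call begins (left out, the last holds). The fingers move at their own pace and stop on an object; "squeeze" is the grip in N (left out, the last holds). Time passes only in rows, so rows that repeat a pose let the fingers close. It gives the time, the measured TCP pose, the force, the opening and the grip force at its end, in the units of the state.
- ctrl.sense(): the state, without advancing time (a new reading comes with each control period).
- ctrl.capture(name): name is "scene" or "top" or "wrist"; returns (picture, depth): 480x640x3 uint8, red, green, blue; 480x640 float32, mm along the optical axis (not along the pixel's ray), 0 where there is no reading.
- ctrl.calibration(name): a dict with "fx", "fy", "cx", "cy" (pixels), "view" (4x4, takes a point from world to camera coordinates); the wrist camera has in their place "mount" (4x4, takes a point from camera to tool coordinates, whose origin is the TCP and whose axes are the flange's). Camera axes: x right, y down, z forward; pixel columns grow to the right and rows downward; lengths in mm; the calibration is good to about 2 mm. A picture is of the moment at which its call begins: read the wrist's pose just before it. calibration takes no time and is no camera call.
- ctrl.finish_job(): hands the job in; it is judged then, once.
Trained networks look in the newest picture that a camera, given by its name, has taken for a name from the list of things; names that differ only in an ending like _2 or _b are one class to them, and where a whole thing is asked for, a point or a joint stands for the part that bears it (a point fixed in the world has none). Each returns a list of dicts, best first, with "conf" (0 to 1); they miss things now and then, are a little off and sometimes report something else, mostly with a low value. They report only what shows in the picture. A call takes as long as a camera call. They do not tell look-alikes from the thing itself.
- ctrl.search_frame(camera, query): "box" ([left, top, right, bottom] in pixels, round what is visible of it).
- ctrl.place_of(camera, query): "uv" ([column, row] in pixels: a listed point, or the origin of a listed thing).
The state is a dict: "time_s": time; "joints": joint angles; "dq": joint speeds; "tau": joint torques, N m; "eef_pos": TCP position; "ee_rot": TCP orientation; "force": force on the tool from outside, world axes, zero at the start; "wrist_torque": the same for the moment, N m; "grip_width": opening from 0.0 (shut) to 1.0 (fully open); "grip_force": force on a finger pad.
Only numpy, scipy, OpenCV 4.12 (cv2) and the standard library are available. Lean on these libraries where they do the work, as an engineer would, in place of code of your own. Each camera call takes 0.05 s, during which the arm holds its last target. There are 200 camera calls.

## Task

The circlip pliers on the table already have a retaining ring on their tips: pick them up by squeezing their two grips fully together, which spreads the ring. One of the two roller stubs has no ring in its groove yet; pass the spread ring over the top of that stub and lower it, level, into line with the empty groove just above the roller. Finish there, still holding the pliers fully squeezed so that the ring stays spread around the groove without being pressed onto the stub or roller (a colleague checks it before it is let snap in); leave the other stub and everything else alone.

Things in the scene. Friction and masses are not known exactly. Their poses are not given: they have to be found in the camera images.
- pliers_grip (a point): Mid-point between the two black grips of the loose circlip pliers (150 mm long, 0.2 kg) lying flat on the table, 15 mm above their underside. x points forward along the pliers, from the grips to the ring; y across, the line on which the grips close; z up. Each grip is an upright block 36 mm long, 10 mm thick, 30 mm high. Over the outside they are 65 mm wide relaxed, 26 mm squeezed.
- ring_centre (a point): Centre of the steel ring on the pliers' tips, as it is when spread: 121 mm ahead of the mid-point of the grips, 2 mm above the pliers' underside; axes as pliers_grip. The ring's section is 4 by 4 mm, in the plane of the undersides of the grips; its gap and ears face the pliers. Spread, it is 35 mm inside and 43 mm outside; relaxed its opening is under 26 mm wide and does not pass over a stub.
- jaw_left (a joint): Swing of one grip and jaw of the pliers (the other moves alike): 0 = relaxed, grips splayed apart (widest at the rear), ring closed; 0.25 rad = grips squeezed to the stop and parallel, ring fully spread. Sprung: squeezing takes about 4 N on each grip at first, 9 N at the stop; let go, it closes the ring again.
- groove (a point): Centre of the bare stub's empty groove, on its upright axis, 45 mm above the table. The stub is fixed: aluminium plate 80 mm square, 8 mm thick; black roller 56 mm in diameter; steel washer 44 mm in diameter, its top 40 mm above the table; groove 24 mm in diameter, from 40 to 50 mm; shaft head 28 mm in diameter, from 50 to 70 mm, the top 4 mm chamfered. Its yaw does not matter.
- stub_top (a point): Top of the bare stub, on its axis, 70 mm above the table.
- fitted_top (a point): Top of the other, fixed stub, on its axis, 70 mm above the table: the same plate, roller and shaft, but a ring with two ears already sits in its groove. Leave it alone.
- fitted_stub: The other stub (see fitted_top); origin under its plate.
- bare_stub: The stub with the empty groove (see groove); origin under its plate, on the stub's axis.
- pliers: The pliers' pivot, a round boss 18 mm across, top 25 mm above the underside; origin on its axis at the pliers' underside, axes as pliers_grip; 64 mm ahead of the mid-point of the grips, 57 mm behind the ring's centre.
- star_knob: Loose black star knob, 45 mm across, 22 mm high, lying on the table between the task's things. Leave it alone.
- spare_roller: Loose black spare roller, 56 mm diameter, 30 mm high, on the table between the task's things. Leave it alone.
- ink_tin: Loose ink tin, 84 mm diameter, 60 mm high, beyond the stubs. Leave it alone.
- squeegee: Loose wooden squeegee, 200 mm long, 70 mm high, beyond the pliers. Leave it alone.
- panel: Loose flat blue moulded panel with a window, 140 by 120 mm, 6 mm thick, on the left, nearer the robot than the stubs. Leave it alone.
- spanner: Loose steel spanner lying beyond the stubs, left of the ink tin. Leave it alone.
- scraper: Loose scraper with a wooden handle, lying to the right of the pliers. Leave it alone.
Mind the look-alikes: they are no part of the job. Leave any blue or red look-alike of the bare_stub alone.

How it is judged:
By the outcome, as a careful person would: the job done as asked, in the order asked, and still so for the second after the job is handed in, while the arm keeps its last pose, push and grip.
It also fails if it takes over 38 s, if anything falls off the work surface, if the arm or the gripper's body presses on something with over 40 N, if the wrist force passes 120 N, or if a joint passes its speed limit or range.

## Working session

There is one attempt and no reset: what is moved stays moved. The work goes in short steps, Python scripts to look and compute and a tool call to move; the robot and the scene stay as the last step left them, time stands still between calls to the robot, and variables do not carry over. Pictures are saved under pics/ and viewed, at most 10 in all, crops included, and the job is handed in when it is done.

Besides the shell and the picture viewer there is one more tool, called after "Call:" by a JSON object that holds its "op" and its "data", one argument or row to a line. send_rows: Moves the arm, as the interface text tells. Its arguments: {"type":"object","properties":{"targets":{"type":"array"},"grip":{"type":"number"},"squeeze":{"type":"number"}},"required":["targets"]}

```bash
mkdir -p pics; ls
cat > h.py <<'E'
import numpy as np,cv2
from rig import ctrl
from scipy.spatial.transform import Rotation as R
def cam(n):
    c=ctrl.calibration(n)
    K=[c[k] for k in('fx','fy','cx','cy')]
    if 'view' in c: T=np.linalg.inv(np.array(c['view']))
    else:
        s=ctrl.sense(); q=s['ee_rot']; E=np.eye(4); E[:3,:3]=R.from_quat([q[1],q[2],q[3],q[0]]).as_matrix(); E[:3,3]=s['eef_pos']
        T=E@np.array(c['mount'])
    return K,T
def ray(C,uv,z):
    (fx,fy,cx,cy),T=C
    d=T[:3,:3]@np.array([(uv[0]-cx)/fx,(uv[1]-cy)/fy,1]); o=T[:3,3]
    return o+d*(z-o[2])/d[2]
def save(n,im): cv2.imwrite('pics/'+n+'.png',im[:,:,::-1])
def cloud(C,d):
    (fx,fy,cx,cy),T=C
    v,u=np.mgrid[:d.shape[0],:d.shape[1]]
    P=np.stack([(u-cx)/fx*d,(v-cy)/fy*d,d],-1)
    W=P@T[:3,:3].T+T[:3,3]; W[d<=0]=np.nan
    return W
E
python3 - <<'E'
from h import *
Z=dict(pliers_grip=15,ring_centre=2,stub_top=70,fitted_top=70,pliers=0,groove=45)
for n in('top','scene'):
    C=cam(n); im,d=ctrl.capture(n); save(n+'0',im); np.save(n,d)
    for q in Z:
        if n=='scene' and q in('groove','pliers'):continue
        for r in ctrl.place_of(n,q)[:3]: print(n,q,np.round(r['uv']),round(r['conf'],2),np.round(ray(C,r['uv'],Z[q]),1))
print(ctrl.sense())
E
```

```text
pics
top pliers_grip [385. 230.] 0.9 [ 530.7 -211.1   15. ]
top ring_centre [362. 189.] 0.7 [ 641.8 -154.9    2. ]
top ring_centre [384. 232.] 0.46 [ 528.2 -208.8    2. ]
top stub_top [166. 366.] 0.89 [197.6 321.6  70. ]
top stub_top [193. 204.] 0.85 [588.5 269.1  70. ]
top stub_top [218. 321.] 0.82 [302.9 199.4  70. ]
top fitted_top [282. 185.] 0.82 [636.5  48.3  70. ]
top pliers [372. 208.] 0.71 [ 591.2 -179.7    0. ]
top groove [197. 207.] 0.9 [587.4 264.6  45. ]
top groove [221. 325.] 0.87 [293.9 197.3  45. ]
top groove [168. 366.] 0.61 [196.1 321.1  45. ]
scene pliers_grip [272. 314.] 0.61 [ 538.7 -211.2   15. ]
scene pliers_grip [410. 162.] 0.28 [420.5 335.   15. ]
scene ring_centre [325. 334.] 0.88 [ 643.9 -154.6    2. ]
scene stub_top [344. 108.] 0.85 [200.4 303.8  70. ]
scene stub_top [339. 146.] 0.76 [297.2 196.4  70. ]
scene stub_top [444. 198.] 0.6 [587.1 262.2  70. ]
scene fitted_top [394. 262.] 0.82 [639.7  46.   70. ]
{'time_s': 0.6, 'joints': array([-1.51840811e+00,  3.12940435e-01,  1.49769473e+00,  4.21353949e-06,
        1.33099042e+00, -2.23393978e-01]), 'dq': array([-0.00052009, -0.00140384, -0.00041321,  0.0016398 ,  0.00046773,
        0.00085738]), 'tau': array([-1.11420693e-03, -4.12034726e+01, -2.59833205e+01, -2.55400792e-04,
        6.62106122e-04, -9.38655234e-06]), 'eef_pos': array([ 142.95031503, -505.17564446,  231.27545931]), 'ee_rot': array([-1.62337454e-05,  9.90508145e-01,  1.37454044e-01,  3.44540225e-06]), 'force': array([-0.23333318,  0.28676686,  0.40793758]), 'wrist_torque': array([-0.02566531,  0.037498  , -0.02552627]), 'grip_force': 0.0, 'grip_width': 0.9975782991699287}
```

View pics/top0.png

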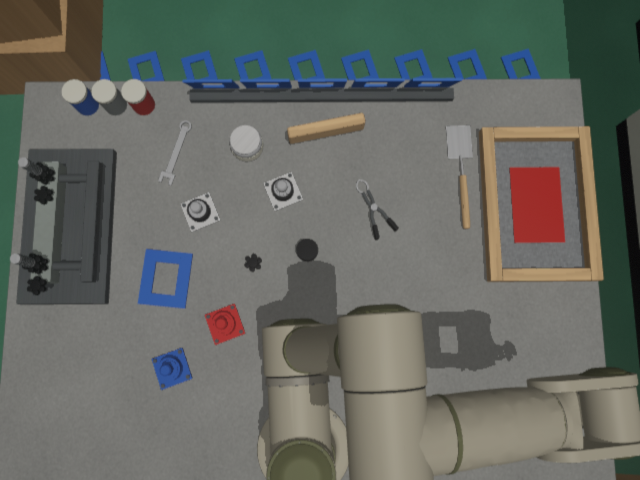

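View pics/scene0.png

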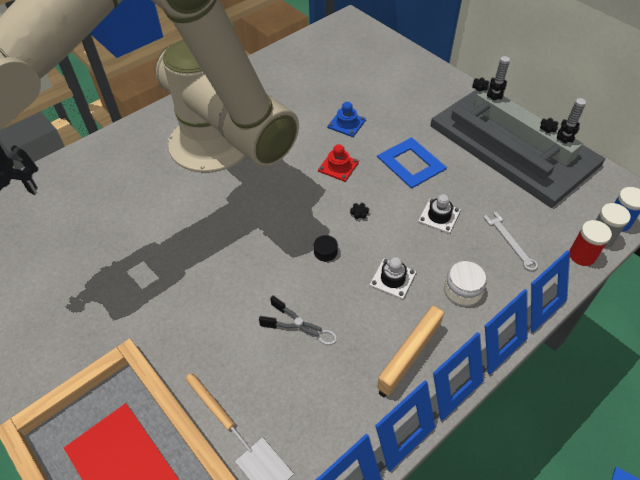

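The top view shows the stubs at about (199,208) and (283,187), and the pliers from (385,228) to (362,186). The networks take the left white stub as bare, which I'll check from close by. First I move above the pliers.

Call:
{"op": "send_rows", "data": {
  "targets": [
    {"offset": [20, 15, 0], "spin": 0.1},
    {"offset": [40, 30, 0], "spin": 0.2},
    {"offset": [40, 30, 0], "spin": 0.2},
    {"offset": [40, 30, 0], "spin": 0.2},
    {"offset": [40, 30, 0], "spin": 0.2},
    {"offset": [40, 30, 0], "spin": 0.2},
    {"offset": [40, 30, 0], "spin": 0.2},
    {"offset": [40, 30, 0], "spin": 0.2}
  ],
  "grip": 1,
  "squeeze": 60
}}

```text
time_s: 1.27
eef_pos: [411.0, -303.6, 231.5]
ee_rot: [0.0, 0.972, 0.236, 0.0]
force: [0.5, -0.9, 0.4]
grip_width: 1.005
grip_force: 0.0
```

Call:
{"op": "send_rows", "data": {
  "targets": [
    {"offset": [0, 0, 0], "spin": 0},
    {"offset": [0, 0, 0], "spin": 0}
  ]
}}

```text
time_s: 1.43
eef_pos: [410.7, -303.9, 231.2]
ee_rot: [0.0, 0.971, 0.237, -0.0]
force: [-0.6, -1.1, -0.0]
grip_width: 1.004
grip_force: 0.0
```

Call:
{"op": "send_rows", "data": {
  "targets": [
    {"offset": [13, 10, 0], "spin": 0},
    {"offset": [13, 10, 0], "spin": 0},
    {"offset": [13, 10, 0], "spin": 0},
    {"offset": [13, 10, 0], "spin": 0},
    {"offset": [13, 10, 0], "spin": 0},
    {"offset": [13, 10, 0], "spin": 0},
    {"offset": [13, 10, 0], "spin": 0}
  ]
}}

```text
time_s: 2.02
eef_pos: [538.8, -206.4, 231.1]
ee_rot: [-0.0, 0.972, 0.235, -0.0]
force: [0.0, -0.5, -0.4]
grip_width: 1.001
grip_force: 0.0
```

Run:
```python
from h import *
s=ctrl.sense();print(s['eef_pos'],s['ee_rot'])
Z=dict(pliers_grip=15,ring_centre=2,pliers=0)
C=cam('wrist'); im,d=ctrl.capture('wrist'); save('w0',im)
print(C)
for q in Z:
    for r in ctrl.place_of('wrist',q)[:2]: print(q,np.round(r['uv']),round(r['conf'],2),np.round(ray(C,r['uv'],Z[q]),1))
W=cloud(C,d); np.save('w0',W)
# pieces by height above the table
for lo,hi in((22,40),(8,22)):
    m=(W[...,2]>lo)&(W[...,2]<hi); n,L,st,ce=cv2.connectedComponentsWithStats(m.astype(np.uint8))
    for i in range(1,n):
        if st[i,4]>150: P=W[L==i]; print(lo,st[i],P.mean(0).round(1),(P[:,:2].min(0)).round(),P[:,:2].max(0).round())
```

```text
[ 538.76621424 -206.41417358  231.13220517] [-9.13334268e-06  9.71990189e-01  2.35021169e-01 -3.48996373e-04]
([374.48744603063363, 374.48744603063363, 317.50075027920633, 237.16385276894195], array([[ 4.57174357e-01, -8.58995585e-01, -2.30473842e-01,
         5.97208753e+02],
       [-8.89377043e-01, -4.41472960e-01, -1.18785950e-01,
        -1.76449644e+02],
       [ 2.88637163e-04,  2.59284034e-01, -9.65801070e-01,
         3.74933587e+02],
       [ 0.00000000e+00,  0.00000000e+00,  0.00000000e+00,
         1.00000000e+00]]))
ring_centre [324.  81.] 0.64 [ 644.3 -159.5    2. ]
pliers [318. 146.] 0.74 [ 590.  -181.3    0. ]
22 [  66  135   64   62 3091] [484.  -11.1  31. ] [455. -38.] [511.  18.]
22 [310 135  20  20 304] [ 591.7 -181.2   26.3] [ 583. -190.] [ 600. -173.]
22 [ 522  184  118  181 6443] [ 594.1 -474.5   34. ] [ 503. -496.] [ 697. -463.]
22 [282 190  20  39 414] [ 528.3 -184.8   30.8] [ 510. -192.] [ 545. -177.]
22 [333 191  18  40 410] [ 548.  -227.    30.9] [ 531. -242.] [ 563. -214.]
22 [525 437  52  40 877] [ 412.1 -559.7   36.5] [ 400. -605.] [ 428. -527.]
8 [  56    0   94   21 1483] [609.4  35.2   9.9] [587.  -0.] [632.  76.]
8 [309  88  11  51 416] [ 614.4 -163.6   16.5] [ 594. -177.] [ 634. -152.]
8 [321  89  13  50 412] [ 620.  -175.3   16.5] [ 600. -186.] [ 640. -165.]
8 [ 489  126  118  177 3384] [ 619.7 -412.8   17.2] [ 537. -427.] [ 730. -405.]
8 [106 135  33  57 441] [494.6 -26.8  12.6] [463. -37.] [510.   2.]
8 [324 143  19  52 422] [ 577.2 -204.2   19. ] [ 557. -220.] [ 597. -189.]
8 [293 144  21  49 419] [ 564.7 -177.3   18.9] [ 544. -187.] [ 588. -171.]
8 [ 512  166  128  179 2105] [ 611.2 -465.2   15. ] [ 501. -467.] [ 715. -463.]
```

View pics/w0.png

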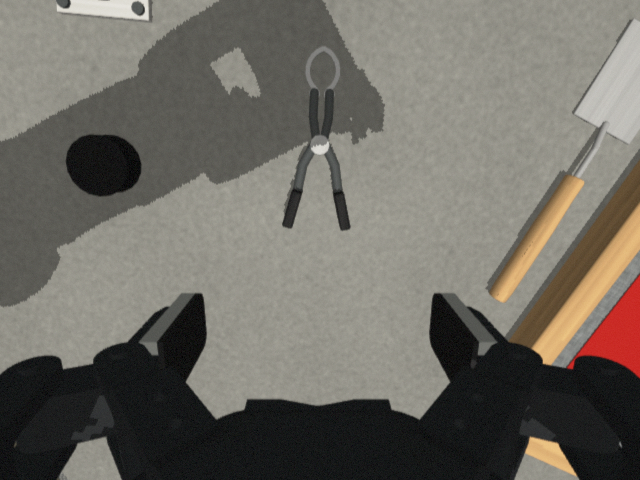

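The wrist view shows the pliers' grips at (291,209) and (341,211), the pivot at (319,146), and the ring at (323,68). That puts the pivot at (591.7,-181.2), the yaw at about 0.435, and the grip mid-point near (534.5,-207.5). I'll descend there.

Call:
{"op": "send_rows", "data": {
  "targets": [
    {"offset": [-0.4, -0.1, -4], "spin": -0.04},
    {"offset": [-0.4, -0.1, -8], "spin": -0.04},
    {"offset": [-0.4, -0.1, -12], "spin": -0.04},
    {"offset": [-0.4, -0.1, -15], "spin": -0.04},
    {"offset": [-0.4, -0.1, -18], "spin": -0.04},
    {"offset": [-0.4, -0.1, -20], "spin": -0.04},
    {"offset": [-0.4, -0.1, -21.8], "spin": -0.04},
    {"offset": [-0.4, -0.1, -22.6], "spin": -0.04}
  ]
}}

```text
time_s: 2.88
eef_pos: [534.2, -206.3, 3.2]
ee_rot: [-0.001, 0.976, 0.216, -0.001]
force: [0.3, 0.4, -0.4]
grip_width: 1.0
grip_force: 0.0
```

Call:
{"op": "send_rows", "data": {
  "targets": [
    {"offset": [0, 0, 0], "spin": 0},
    {"offset": [0, 0, 0], "spin": 0},
    {"offset": [0, 0, 0], "spin": 0}
  ]
}}

```text
time_s: 3.13
eef_pos: [536.2, -206.8, 6.7]
ee_rot: [0.001, 0.976, 0.216, 0.001]
force: [0.1, -0.5, 0.5]
grip_width: 0.999
grip_force: 0.0
```

Call:
{"op": "send_rows", "data": {
  "targets": [
    {"offset": [0, 0, 0], "spin": 0},
    {"offset": [0, 0, 0], "spin": 0},
    {"offset": [0, 0, 0], "spin": 0},
    {"offset": [0, 0, 0], "spin": 0},
    {"offset": [0, 0, 0], "spin": 0},
    {"offset": [0, 0, 0], "spin": 0},
    {"offset": [0, 0, 0], "spin": 0},
    {"offset": [0, 0, 0], "spin": 0}
  ],
  "grip": 0,
  "squeeze": 60
}}

```text
time_s: 3.8
eef_pos: [537.2, -207.4, 8.2]
ee_rot: [0.002, 0.976, 0.216, 0.002]
force: [-2.7, -0.7, 16.9]
grip_width: 0.26
grip_force: 59.2
```

Call:
{"op": "send_rows", "data": {
  "targets": [
    {"offset": [0, 0, 0], "spin": 0},
    {"offset": [0, 0, 0], "spin": 0},
    {"offset": [0, 0, 0], "spin": 0},
    {"offset": [0, 0, 0], "spin": 0},
    {"offset": [0, 0, 0], "spin": 0},
    {"offset": [0, 0, 0], "spin": 0},
    {"offset": [0, 0, 0], "spin": 0},
    {"offset": [0, 0, 0], "spin": 0}
  ]
}}

```text
time_s: 4.47
eef_pos: [537.2, -207.5, 8.2]
ee_rot: [0.002, 0.976, 0.216, 0.002]
force: [-2.5, -1.3, 17.1]
grip_width: 0.259
grip_force: 59.2
```

Call:
{"op": "send_rows", "data": {
  "targets": [
    {"offset": [0, 0, 0.3], "spin": 0},
    {"offset": [0, 0, 0.8], "spin": 0},
    {"offset": [0, 0, 2], "spin": 0},
    {"offset": [0, 0, 4], "spin": 0},
    {"offset": [0, 0, 7], "spin": 0},
    {"offset": [0, 0, 10], "spin": 0},
    {"offset": [0, 0, 12.5], "spin": 0},
    {"offset": [0, 0, 14], "spin": 0}
  ]
}}

```text
time_s: 5.13
eef_pos: [536.2, -206.4, 149.1]
ee_rot: [0.001, 0.976, 0.216, 0.001]
force: [-0.0, 0.6, -1.9]
grip_width: 0.253
grip_force: 59.1
```

Call:
{"op": "send_rows", "data": {
  "targets": [
    {"offset": [0, 0, 0], "spin": 0},
    {"offset": [0, 0, 0], "spin": 0},
    {"offset": [0, 0, 0], "spin": 0}
  ]
}}

```text
time_s: 5.38
eef_pos: [535.0, -205.7, 144.0]
ee_rot: [-0.001, 0.976, 0.216, -0.001]
force: [-0.0, -0.5, -2.5]
grip_width: 0.249
grip_force: 59.1
```

Run:
```python
from h import *
s=ctrl.sense();print(s['eef_pos'],s['ee_rot'],s['force'],s['wrist_torque'],s['grip_width'])
C=cam('wrist'); im,d=ctrl.capture('wrist'); save('w1',im)
for q in('ring_centre','pliers','pliers_grip'):
    for r in ctrl.place_of('wrist',q)[:2]: print(q,np.round(r['uv']),round(r['conf'],2))
W=cloud(C,d); np.save('w1',W)
q=s['ee_rot']; Rm=R.from_quat([q[1],q[2],q[3],q[0]])
T=Rm.inv().apply((W-s['eef_pos']).reshape(-1,3)).reshape(W.shape); np.save('t1',T)
m=(W[...,2]>100)&(T[...,0]>30)&(abs(T[...,1])<40)
print(m.sum())
for x in range(20,160,6):
    k=(W[...,2]>90)&(abs(T[...,0]-x)<3)&(abs(T[...,1])<40)
    if k.sum()>3: P=T[k]; print(x,k.sum(),P[:,1].min().round(1),P[:,1].max().round(1),np.median(P[:,2]).round(1),np.percentile(P[:,2],10).round(1))
```

```text
[ 534.9629508  -205.74898522  144.04772825] [-8.60497936e-04  9.76350249e-01  2.16191374e-01 -8.60162924e-04] [-0.00480636 -0.53759848 -2.50555585] [-0.06999184  0.02880632  0.01157597] 0.24928888970375715
pliers [318. 138.] 0.89
pliers_grip [317. 306.] 0.75
12264
20 15463 -22.4 22.6 -91.8 -100.9
26 750 -12.6 12.7 -11.1 -12.2
32 771 -13.2 13.3 -10.8 -12.0
38 787 -13.8 14.0 -10.5 -11.6
44 821 -14.1 14.0 -10.3 -11.4
50 856 -12.9 13.2 -10.0 -11.1
56 917 -11.7 11.8 -10.3 -17.6
62 1029 -10.3 10.2 -17.4 -18.3
68 998 -10.0 10.1 -17.4 -18.2
74 972 -12.7 12.9 -8.1 -17.4
80 948 -15.6 15.9 -7.7 -8.9
86 939 -17.9 17.6 -7.7 -8.8
92 953 -19.4 19.4 -7.7 -8.8
98 982 -20.6 20.9 -7.6 -8.8
104 1092 -23.5 23.4 -7.5 -8.6
110 321 -23.5 22.2 -6.2 -8.3
```

View pics/w1.png

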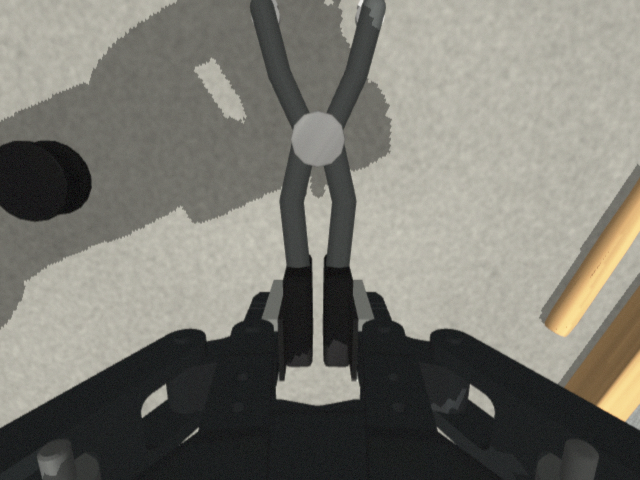

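The grips are squeezed parallel and the ring is spread. The pivot is at pixel (318,138) and the pliers are centred and level. Now I carry them across above everything, stopping short of the bare stub.

Call:
{"op": "send_rows", "data": {
  "targets": [
    {"offset": [-0.2, 1, 0], "spin": 0},
    {"offset": [-0.6, 3, 0], "spin": 0},
    {"offset": [-1.2, 6, 0], "spin": 0},
    {"offset": [-1.8, 9, 0], "spin": 0},
    {"offset": [-2.5, 12, 0], "spin": 0},
    {"offset": [-3.1, 15, 0], "spin": 0},
    {"offset": [-3.7, 18, 0], "spin": 0},
    {"offset": [-4.3, 21, 0], "spin": 0}
  ]
}}

```text
time_s: 6.25
eef_pos: [491.6, 5.8, 145.1]
ee_rot: [-0.0, 0.976, 0.216, -0.0]
force: [0.0, -0.3, -3.0]
grip_width: 0.255
grip_force: 59.1
```

Call:
{"op": "send_rows", "data": {
  "targets": [
    {"offset": [-0.6, 3, 0], "spin": 0},
    {"offset": [-1.2, 6, 0], "spin": 0},
    {"offset": [-1.8, 9, 0], "spin": 0},
    {"offset": [-2.5, 12, 0], "spin": 0},
    {"offset": [-3.1, 15, 0], "spin": 0},
    {"offset": [-3.7, 17.5, 0], "spin": 0},
    {"offset": [-4.1, 19, 0], "spin": 0},
    {"offset": [-4.2, 19.6, 0], "spin": 0}
  ]
}}

```text
time_s: 6.92
eef_pos: [449.1, 202.0, 145.1]
ee_rot: [-0.0, 0.976, 0.217, -0.0]
force: [0.3, 1.1, -2.8]
grip_width: 0.251
grip_force: 59.1
```

Call:
{"op": "send_rows", "data": {
  "targets": [
    {"offset": [0, 0, 0], "spin": 0},
    {"offset": [0, 0, 0], "spin": 0},
    {"offset": [0, 0, 0], "spin": 0},
    {"offset": [0, 0, 0], "spin": 0}
  ]
}}

```text
time_s: 7.25
eef_pos: [450.9, 199.0, 145.3]
ee_rot: [0.0, 0.977, 0.215, -0.0]
force: [-0.3, 0.6, -2.5]
grip_width: 0.255
grip_force: 59.1
```

```bash
cat > m.py <<'E'
from h import *
def look(name):
    s=ctrl.sense();print(s['eef_pos'].round(1),s['ee_rot'].round(4),s['force'].round(1),round(s['grip_width'],3))
    C=cam('wrist'); im,d=ctrl.capture('wrist'); save(name,im); W=cloud(C,d); np.save(name,W)
    q=s['ee_rot']; Rm=R.from_quat([q[1],q[2],q[3],q[0]])
    T=Rm.inv().apply((W-s['eef_pos']).reshape(-1,3)).reshape(W.shape)
    for r in ctrl.place_of('wrist','stub_top')[:2]: p=ray(C,r['uv'],70); print('stub',np.round(r['uv']),round(r['conf'],2),p.round(1),'tool',Rm.inv().apply(p-s['eef_pos']).round(1))
    for r in ctrl.place_of('wrist','pliers')[:1]: p=ray(C,r['uv'],s['eef_pos'][2]+17.6); print('pivot',np.round(r['uv']),round(r['conf'],2),'tool',Rm.inv().apply(p-s['eef_pos']).round(1))
    def fit(m,lab):
        n,L,st,ce=cv2.connectedComponentsWithStats(m.astype(np.uint8))
        for i in range(1,n):
            if st[i,4]>60:
                c=cv2.findContours((L==i).astype(np.uint8),0,1)[0]; c=max(c,key=len).reshape(-1,2)
                P=W[c[:,1],c[:,0]]; 
                x=np.linalg.lstsq(np.c_[2*P[:,:2],np.ones(len(P))],(P[:,:2]**2).sum(1),rcond=None)[0]
                w=np.r_[x[:2],np.median(P[:,2])]
                print(lab,st[i],'circle',w.round(1),'r',np.sqrt(x[2]+x[:2]@x[:2]).round(1),'tool',Rm.inv().apply(w-s['eef_pos']).round(1))
    fit((W[...,2]>67)&(W[...,2]<74)&(T[...,0]>70),'head')
    fit((T[...,2]<-15)&(T[...,2]>-22)&(T[...,0]>54)&(T[...,0]<80)&(abs(T[...,1])<14),'boss')
    return W,T
E
python3 -c "
from m import *
look('w2')
im,d=ctrl.capture('scene');save('s2',im[80:340,300:600].repeat(2,0).repeat(2,1))"
```

```text
[450.9 199.  145.3] [ 0.      0.9765  0.2155 -0.    ] [-0.3  0.6 -2.5] 0.255
pivot [318. 142.] 0.81 tool [ 64.1   0.1 -17.6]
boss [ 291  111   54   57 2312] circle [509.7 226.2 162.4] r 8.6 tool [ 64.8   0.  -17.1]
```

View pics/w2.png

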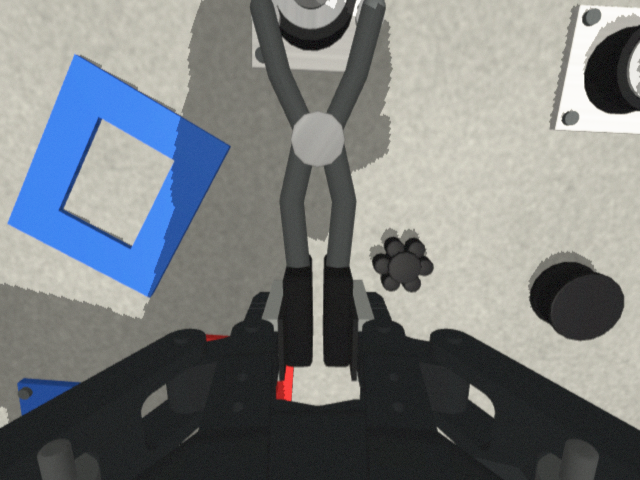

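View pics/s2.png

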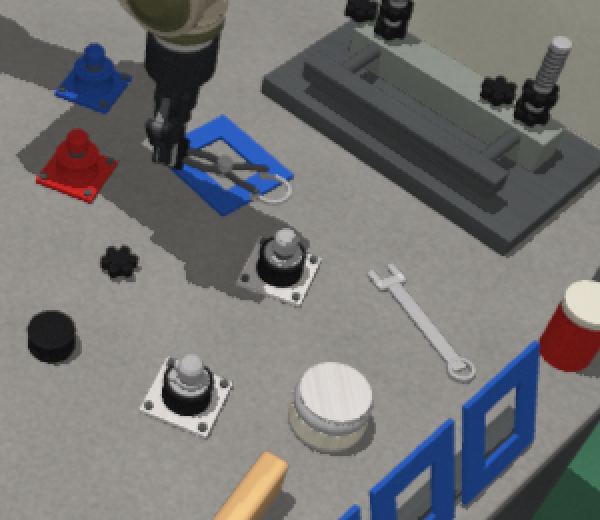

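The wrist view shows the target stub cut off at the top edge, at (313,15). I'll move on to the hover point so it comes into view between the jaws.

Call:
{"op": "send_rows", "data": {
  "targets": [
    {"offset": [0.5, 0.3, 0], "spin": 0},
    {"offset": [1.3, 0.7, 0], "spin": 0},
    {"offset": [2.2, 1.1, 0], "spin": 0},
    {"offset": [2.7, 1.4, 0], "spin": 0},
    {"offset": [2.7, 1.4, 0], "spin": 0},
    {"offset": [2.7, 1.4, 0], "spin": 0},
    {"offset": [2.7, 1.4, 0], "spin": 0}
  ]
}}

```text
time_s: 8.03
eef_pos: [477.3, 213.8, 145.1]
ee_rot: [0.0, 0.976, 0.216, -0.0]
force: [-0.3, 0.5, -2.7]
grip_width: 0.259
grip_force: 59.1
```

```bash
python3 -c "
from m import *
look('w3')
im=cv2.imread('pics/w3.png')[:160,200:440]
cv2.imwrite('pics/w3c.png',cv2.resize(im,None,fx=3,fy=3,interpolation=2))
C=cam('scene');im,d=ctrl.capture('scene');save('s3full',im)
for q,z in(('ring_centre',140),('stub_top',70),('fitted_top',70)):
    for r in ctrl.place_of('scene',q)[:3]: print(q,np.round(r['uv']),round(r['conf'],2),ray(C,r['uv'],z).round(1))
C=cam('top');im,d=ctrl.capture('top');save('t3full',im)
for q,z in(('ring_centre',140),('stub_top',70)):
    for r in ctrl.place_of('top',q)[:3]: print(q,np.round(r['uv']),round(r['conf'],2),ray(C,r['uv'],z).round(1))
"
```

```text
[477.3 213.8 145.1] [ 0.000e+00  9.763e-01  2.162e-01 -3.000e-04] [-0.3  0.5 -2.7] 0.259
stub [317.  26.] 0.9 [587.5 265.5  70. ] tool [121.8  -0.4  75.1]
pivot [316. 138.] 0.82 tool [ 65.2  -0.6 -17.6]
head [ 289    3   52   58 2309] circle [585.2 265.7  67.9] r 13.5 tool [119.8  -1.5  77.2]
boss [ 291  111   54   57 2310] circle [536.  241.  162.2] r 8.6 tool [ 64.8   0.1 -17.1]
ring_centre [449. 177.] 0.9 [588.5 263.6 140. ]
ring_centre [444. 205.] 0.72 [635.6 191.9 140. ]
ring_centre [396. 260.] 0.49 [667.7  12.1 140. ]
stub_top [342. 105.] 0.89 [188.1 307.1  70. ]
stub_top [444. 201.] 0.85 [595.7 255.3  70. ]
stub_top [339. 148.] 0.78 [303.9 191.   70. ]
fitted_top [395. 259.] 0.58 [634.8  53.4  70. ]
fitted_top [388. 280.] 0.38 [663.    4.2  70. ]
ring_centre [187. 200.] 0.51 [581.7 267.4 140. ]
stub_top [217. 322.] 0.81 [299.3 202.2  70. ]
```

View pics/w3c.png

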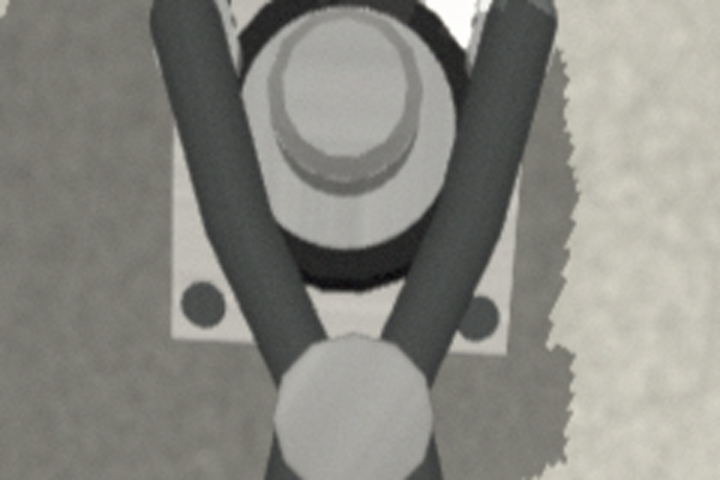

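The crop shows the stub head centred at about pixel (315,28) with a plain washer and no ring ears, so it is the bare one. It sits about 1 mm off the ring's centre. I'll correct that and come lower for a closer check.

Call:
{"op": "send_rows", "data": {
  "targets": [
    {"offset": [-0.05, 0.02, -0.7], "spin": 0},
    {"offset": [-0.1, 0.04, -1.8], "spin": 0},
    {"offset": [-0.1, 0.04, -2.7], "spin": 0},
    {"offset": [-0.1, 0.04, -3.2], "spin": 0},
    {"offset": [-0.1, 0.04, -3.2], "spin": 0},
    {"offset": [-0.1, 0.04, -3.2], "spin": 0},
    {"offset": [-0.1, 0.04, -3.2], "spin": 0}
  ]
}}

```text
time_s: 9.12
eef_pos: [476.9, 214.3, 113.6]
ee_rot: [0.0, 0.976, 0.216, 0.0]
force: [0.2, -0.1, -2.8]
grip_width: 0.254
grip_force: 59.1
```

```bash
python3 -c "
from m import *
W,T=look('w4')
# head outline: cylinder flank/top edges, lateral extents per row
m=(W[...,2]>55)&(W[...,2]<74)&(T[...,0]>90)&(abs(T[...,1])<25)
for v in range(0,60,6):
    k=np.where(m[v])[0]
    if len(k): print(v,k.min(),k.max(),T[v,k,1].min().round(1),T[v,k,1].max().round(1),T[v,k,0].min().round(1),W[v,k,2].mean().round(1))
k=m&(W[...,2]>68.5); P=T[k]; print('top',k.sum(),P.min(0).round(1),P.max(0).round(1))
k=m&(W[...,2]<65); P=T[k]; print('flank',k.sum(),P.min(0).round(1),P.max(0).round(1))
# ring in scene depth
C=cam('scene');im,d=ctrl.capture('scene');save('s4',cv2.resize(im[130:230,390:510],None,fx=5,fy=5,interpolation=2))
s=ctrl.sense();S=cloud(C,d);q=s['ee_rot'];Rm=R.from_quat([q[1],q[2],q[3],q[0]]);Ts=Rm.inv().apply((S-s['eef_pos']).reshape(-1,3))
k=(Ts[:,0]>92)&(Ts[:,0]<155)&(abs(Ts[:,1])<30)&(Ts[:,2]<20)&(Ts[:,2]>-15);P=Ts[k];print('ring',k.sum(),P.min(0).round(1),P.max(0).round(1),np.median(P[P[:,0]>125],0).round(1))
k=(abs(S[...,2]-69)<2.5)&(abs(S[...,0]-588)<25)&(abs(S[...,1]-265)<25);P=S[k];print('stubtop',k.sum(),P.min(0).round(1),P.max(0).round(1),P.mean(0).round(1))
"
```

```text
[476.9 214.3 113.6] [0.000e+00 9.764e-01 2.161e-01 4.000e-04] [ 0.2 -0.1 -2.8] 0.254
stub [314.   9.] 0.87 [585.9 266.4  70. ] tool [120.8  -1.3  43.7]
pivot [318. 142.] 0.68 tool [ 64.1   0.4 -17.6]
head [ 285    0   62   47 2363] circle [582.8 264.5  67.9] r 11.8 tool [117.2  -0.9  45.8]
boss [ 291  111   54   57 2307] circle [535.6 241.5 130.7] r 8.6 tool [ 64.8   0.1 -17. ]
0 287 344 -13.6 12.0 123.4 70.7
6 286 345 -14.1 12.5 120.9 70.8
12 285 346 -14.7 13.0 118.6 70.7
18 286 345 -14.2 12.5 116.3 70.7
24 287 344 -13.8 12.2 114.0 70.7
30 289 342 -13.0 11.4 111.6 70.3
36 291 340 -12.7 10.9 109.2 69.1
42 295 336 -10.9 9.1 107.3 66.4
48 301 330 -8.0 6.3 105.8 61.1
top 2071 [105.9 -14.1  39.9] [124.5  12.9  45.2]
flank 240 [105.8 -13.9  48.8] [115.7  12.4  58.7]
ring 163 [ 92.3 -20.9 -10.9] [142.6  27.7  11.4] [135.4   6.7   5.8]
stubtop 61 [573.9 249.2  66.8] [600.3 273.7  71.5] [588.  261.7  69.2]
```

View pics/s4.png

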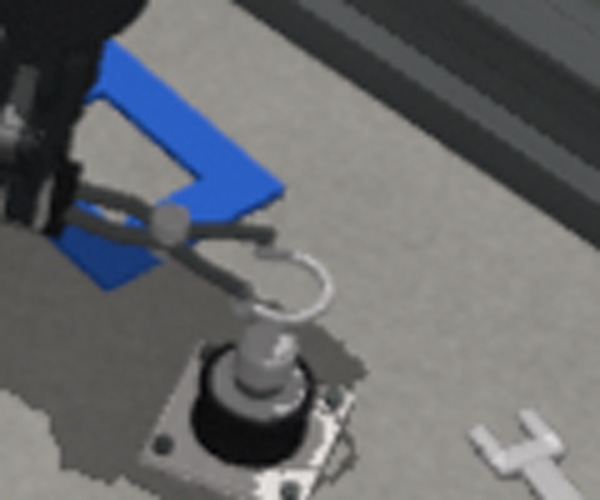

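The scene crop shows the ring level at about (292,285), directly above the stub head. The wrist data put the head about 1.3 mm back and 0.9 mm to the side of the ring's centre. I'll correct and lower to just over the top, then on to the head.

Call:
{"op": "send_rows", "data": {
  "targets": [
    {"offset": [-0.08, 0.01, -0.4], "spin": 0},
    {"offset": [-0.15, 0.02, -1], "spin": 0},
    {"offset": [-0.15, 0.02, -1.7], "spin": 0},
    {"offset": [-0.15, 0.02, -2.3], "spin": 0},
    {"offset": [-0.15, 0.02, -2.7], "spin": 0},
    {"offset": [-0.15, 0.02, -2.7], "spin": 0},
    {"offset": [-0.15, 0.02, -2.7], "spin": 0},
    {"offset": [-0.15, 0.02, -2.7], "spin": 0}
  ]
}}

```text
time_s: 9.98
eef_pos: [475.3, 214.5, 86.5]
ee_rot: [0.0, 0.976, 0.216, 0.0]
force: [-0.2, -0.3, -1.4]
grip_width: 0.258
grip_force: 59.1
```

```bash
cat > chk.py <<'E'
from m import *
import sys
W,T=look(sys.argv[1])
m=(W[...,2]>52)&(W[...,2]<74)&(T[...,0]>90)&(abs(T[...,1])<20)
for v in range(0,60,5):
    k=np.where(m[v])[0]
    if len(k): P=T[v,k]; print(v,'mid y',((P[:,1].min()+P[:,1].max())/2).round(2),'w',np.ptp(P[:,1]).round(1))
P=T[m]; print('near edge x',np.percentile(P[:,0],1).round(1),'z',W[m][:,2].min().round(1))
E
python3 chk.py w5
```

```text
[475.3 214.5  86.5] [0.000e+00 9.764e-01 2.162e-01 2.000e-04] [-0.2 -0.3 -1.4] 0.258
stub [418. 325.] 0.4 [476.9 162.6  70. ] tool [-20.4  47.7  16.5]
pivot [317. 141.] 0.76 tool [ 64.3  -0.1 -17.6]
head [ 284    0   67   28 1273] circle [580.2 263.6  68.2] r 9.0 tool [115.8  -0.2  18.3]
boss [ 291  111   54   57 2311] circle [534.  241.7 103.5] r 8.6 tool [ 64.8   0.1 -17. ]
0 mid y 0.15 w 25.7
5 mid y 0.23 w 26.0
10 mid y -0.26 w 25.3
15 mid y 0.17 w 24.7
20 mid y -0.22 w 22.8
25 mid y 0.36 w 19.5
30 mid y -0.14 w 15.4
35 mid y 0.07 w 8.2
near edge x 107.3 z 52.0
```

The head is now centred to within about 0.5 mm, so I lower the ring slowly.

Call:
{"op": "send_rows", "data": {
  "targets": [
    {"offset": [0, 0, -0.2], "spin": 0},
    {"offset": [0, 0, -0.5], "spin": 0},
    {"offset": [0, 0, -0.8], "spin": 0},
    {"offset": [0, 0, -1.1], "spin": 0},
    {"offset": [0, 0, -1.4], "spin": 0},
    {"offset": [0, 0, -1.6], "spin": 0},
    {"offset": [0, 0, -1.6], "spin": 0},
    {"offset": [0, 0, -1.6], "spin": 0}
  ]
}}

```text
time_s: 10.8
eef_pos: [475.1, 214.4, 70.2]
ee_rot: [-0.0, 0.976, 0.216, -0.0]
force: [-1.1, -0.1, -1.7]
grip_width: 0.256
grip_force: 59.1
```

```bash
python3 chk.py w6; python3 -c "
from h import *
im,d=ctrl.capture('scene');save('s6',cv2.resize(im[130:230,390:510],None,fx=5,fy=5,interpolation=2))
print(ctrl.sense()['wrist_torque'])"
```

```text
[475.1 214.4  70.2] [-0.000e+00  9.764e-01  2.162e-01 -1.000e-04] [-1.1 -0.1 -1.7] 0.256
pivot [318. 139.] 0.87 tool [ 64.8   0.3 -17.6]
head [290   0  56  15 460] circle [580.  263.3  68. ] r 8.2 tool [115.7  -0.    2.2]
boss [ 291  111   54   57 2308] circle [533.9 241.7  87.2] r 8.6 tool [ 64.8   0.1 -17.1]
0 mid y -0.08 w 32.2
5 mid y 0.02 w 30.3
10 mid y 0.14 w 29.8
15 mid y -0.13 w 29.0
20 mid y 0.12 w 28.0
25 mid y 0.06 w 27.8
near edge x 105.1 z 52.0
[-0.04748205  0.05798866  0.02114954]
```

View pics/s6.png

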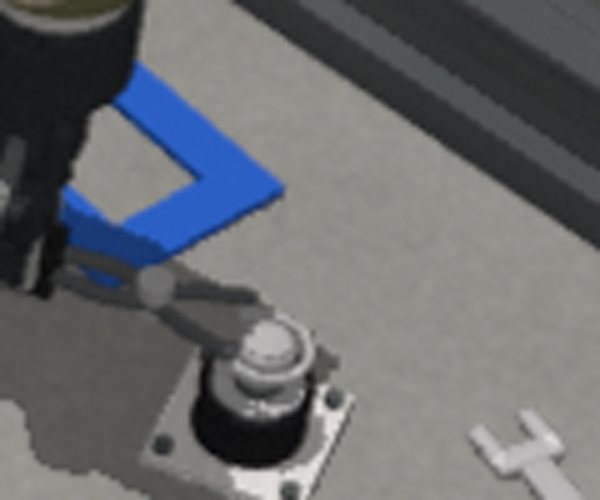

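The ring encircles the head, at about (270,350) in the crop, with a gap all round. I continue down to the groove.

Call:
{"op": "send_rows", "data": {
  "targets": [
    {"offset": [0, 0, -0.2], "spin": 0},
    {"offset": [0, 0, -0.5], "spin": 0},
    {"offset": [0, 0, -0.9], "spin": 0},
    {"offset": [0, 0, -1.3], "spin": 0},
    {"offset": [0, 0, -1.6], "spin": 0},
    {"offset": [0, 0, -1.8], "spin": 0},
    {"offset": [0, 0, -1.9], "spin": 0},
    {"offset": [0, 0, -1.9], "spin": 0}
  ]
}}

```text
time_s: 11.67
eef_pos: [475.0, 214.4, 51.0]
ee_rot: [0.0, 0.976, 0.216, -0.0]
force: [0.6, 0.8, -2.4]
grip_width: 0.256
grip_force: 59.1
```

Call:
{"op": "send_rows", "data": {
  "targets": [
    {"offset": [0, 0, 0], "spin": 0},
    {"offset": [0, 0, 0], "spin": 0},
    {"offset": [0, 0, 0], "spin": 0}
  ]
}}

```text
time_s: 11.92
eef_pos: [475.2, 214.5, 51.4]
ee_rot: [-0.0, 0.976, 0.216, 0.0]
force: [0.7, 0.9, -2.0]
grip_width: 0.255
grip_force: 59.1
```

```bash
python3 -c "
from h import *
C=cam('scene');im,d=ctrl.capture('scene');save('s7',cv2.resize(im[150:230,400:500],None,fx=7,fy=7,interpolation=2))
s=ctrl.sense();print(s['eef_pos'].round(1),s['ee_rot'].round(4),s['force'].round(2),s['wrist_torque'].round(3),s['grip_width'])
S=cloud(C,d);q=s['ee_rot'];Rm=R.from_quat([q[1],q[2],q[3],q[0]]);Ts=Rm.inv().apply((S-s['eef_pos']).reshape(-1,3)).reshape(S.shape)
r=np.hypot(Ts[...,0]-121.5,Ts[...,1])
k=(r>17)&(r<22)&(Ts[...,0]>120)&(S[...,2]>36);P=S[k];print('ring',k.sum(),np.percentile(P[:,2],[10,50,90]).round(1))
k=(r>24)&(r<27)&(S[...,2]>25)&(S[...,2]<45);print('roller top',np.percentile(S[k][:,2],[10,50,90]).round(1))
C=cam('wrist');im,d=ctrl.capture('wrist');W=cloud(C,d);T=Rm.inv().apply((W-s['eef_pos']).reshape(-1,3)).reshape(W.shape)
for x in(26,50,65,80,92,104):
  k=(abs(T[...,0]-x)<2)&(abs(T[...,1])<26)&(T[...,2]<5);print(x,np.median(T[k][:,2]).round(1),end=' ')
"
```

```text
[475.2 214.5  51.4] [-0.000e+00  9.764e-01  2.162e-01  1.000e-04] [ 0.82  0.04 -1.96] [-0.069  0.049 -0.026] 0.2557246198520193
ring 44 [39.3 45.3 62.3]
roller top [32.8 37.5 42.2]
26 -11.1 50 -9.9 65 -17.5 80 -7.8 92 -7.7 104 -7.6
```

View pics/s7.png

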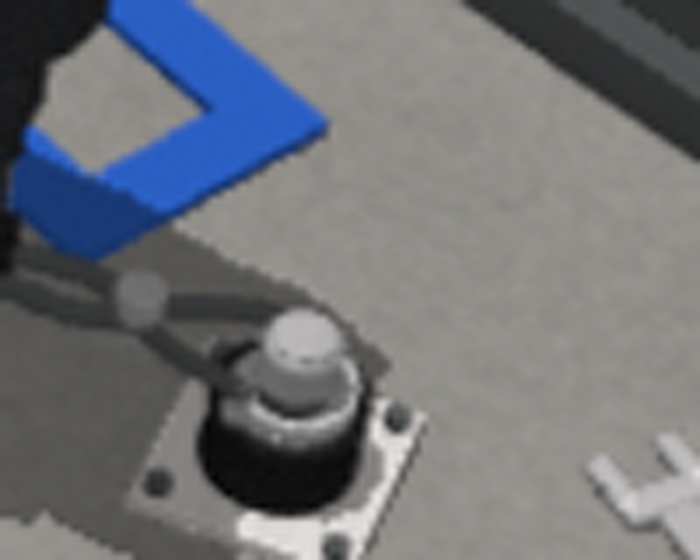

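The ring sits level around the groove, at about (302,400) in the crop. The readings show no contact force, and the ring's centre is at about 45 mm with the pliers still squeezed.

```bash
python3 -c "
from rig import ctrl
print(ctrl.finish_job())"
```

```text
the job is handed in; nothing more can be done
None
```

I handed the job in after about 12 s with the pliers still fully squeezed: the spread ring is level around the bare stub's empty groove at about 45 mm and free of contact, and nothing else was touched.

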